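# Hang a cast carrier in the notch of the drying stand

## Robot

A 6-joint arm with a two-finger parallel gripper is mounted at the origin on a cart in front of the work surface, level with it; the furniture and walls round the work are solid. World frame = base frame: x ahead of the robot, y to its left, z up, the work surface at z = 0. Lengths are in mm, angles in rad, forces in N, time in s.
With the tool pointing down it reaches from about 300 to 775 mm from the base axis. Payload 14.6 kg.
Tool frame: the origin (TCP) lies at the centre of the arm's flange, where the gripper is bolted on; the fingertips stand 173 mm ahead of it and the grasp point (between the pads) lies 155 mm ahead of it; z points along the fingers, y is the direction in which the jaws open and shut (so a half turn about z gives the same grasp; the last joint's range is limited). The gripper opens to 85 mm and grips with 20 to 120 N. Pads are 22 mm wide; open, the fingers measure 114 mm over their backs; the gripper's body (76 mm by 85 mm) begins 54 mm behind the grasp point. The pads swing forward as they close: fully open they stand 13 mm farther back than shut.
Start: joints at [-1.308, 0.3, 1.521, -0, 1.321, -0.067], TCP at [178.113, -520.352, 404.681] pointing down, gripper open.
Joint ranges: [-3.03, 3.03], [-0.79, 2.21], [0.23, 2.52], [-1.04, 4.18], [0, 3.07], [-2.55, 2.55]. Speed limits (rad/s): [2.22, 2.22, 2.57, 3.14, 3.14, 3.14].

## Interface

Orientations are given as a unit quaternion [w, x, y, z].
In Python, from cell import * gives the robot as it stands. The module is installed in compiled form; this text tells all that it offers.
- The arm moves only by the shell command python3 -m creep 'ROWS' [FORCE]. ROWS is JSON, a list of rows, each a list of 3 entries, a list of its own where there are three numbers: the shift along the tool's x, y, z in m, then the turn, a rotation vector about the tool's x, y, z in degrees, then the opening, from 0 (shut) to 1 (fully open). A call has 1 to 5 rows; each row is the pose to reach, as a shift and turn from the pose commanded when the call began, along the tool's axes at that moment; what a row does not reach only later rows make up. A row lasts 1/12 s, in which the tool goes at most 41.7 mm and 7.16 degrees, less where a joint would pass 70% of its speed; a pose out of reach is approached as far as the arm can. A call with a gripper value outside its range is refused whole. The fingers move at their own pace and stop on an object; FORCE is the grip in N (left out, the last holds). Time passes only in rows, so rows that repeat a pose let the fingers close. It gives the time, the measured TCP pose, the force and the opening at its end, in the units of the state.
- get_obs(): the state, without advancing time (a new reading comes with each control period).
- read_camera(name): name is "side" or "top" or "wrist"; returns (picture, depth): 480x640x3 uint8, red, green, blue; 480x640 float32, mm along the optical axis (not along the pixel's ray), 0 where there is no reading.
- get_calibration(name): a dict with "fx", "fy", "cx", "cy" (pixels), "k1" (the pictures are not rectified: a ray, as slopes to the right and down, at radius r is drawn at 1 + k1 r^2 times it, then the intrinsics apply), "rvec" (rotation vector, rad) and "tvec" (3), from world to camera coordinates, as OpenCV has them; the wrist camera has in their place "hand_eye" (4x4, takes a point from camera to tool coordinates, whose origin is the TCP and whose axes are the flange's). Camera axes: x right, y down, z forward; pixel columns grow to the right and rows downward; lengths in mm; the calibration is good to about 2 mm. A picture is of the moment at which its call begins: read the wrist's pose just before it. get_calibration takes no time and is no camera call.
- hand_in(): hands the job in, once; it reports no verdict.
Trained networks look in the newest picture that a camera, given by its name, has taken for a name from the list of things; names that differ only in an ending like _2 or _b are one class to them, and where a whole thing is asked for, a point or a joint stands for the part that bears it (a point fixed in the world has none). Each returns a list of dicts, best first, with "conf" (0 to 1); they miss things now and then, are a little off and sometimes report something else, mostly with a low value. They report only what shows in the picture. A call takes as long as a camera call.
- boxes_of(thing, camera): "xyz" ([x, y, z] in mm, in world coordinates, good to about 4 mm: the middle of the surface that is visible of it).
- place_of(thing, camera): "xyz" ([x, y, z] in mm, in world coordinates, good to about 4 mm: a listed point, or the origin of a listed thing).
The state is a dict: "t": time; "joint_positions": joint angles; "qd": joint speeds; "tau": joint torques, N m; "eef_pos": TCP position; "tool_rot": TCP orientation; "contact_force": force on the tool from outside, world axes, zero at the start; "moment": the same for the moment, N m; "width": finger opening in mm.
Only numpy, scipy, OpenCV 4.12 (cv2) and the standard library are available. Lean on these libraries where they do the work, as an engineer would, in place of code of your own. Each camera call takes 0.05 s, during which the arm holds its last target.

## Task

Hang the carrier with the plaster cast on the drying stand: pick it up by its grip tab, set its hook over the notched rail from the front, cast toward the robot, and let the hook drop fully into the rail's notch. The cast hangs out in front, so ease the carrier's lower end back against the stop bar before you let go, so that it does not swing when released. Keep all contact with the stand gentle (under 30 N in all), and leave the jar and the loose small cast where they are.

Things in the scene. Friction and masses are not known exactly. Their poses are not given: they have to be found in the camera images.
- carrier: Loose aluminium cast carrier, 0.27-0.37 kg, stands upright on the bench. z up, -x = front, where the cast sits. Origin on the underside below the grip tab. Shelf x -80 to -5 mm, 66 mm wide, with a fixed plaster cast 27 mm high. Strap at the back x -10 to -5 mm, 40 mm wide to z = 70 mm, 20 mm above, up to the hook. Centre of mass 25-35 mm in front of the tab: hung, it swings front down
- tab (a point): point to grip on the axis of the carrier's grey grip tab, 142 mm above the carrier's origin. The tab is a block on top of the hook, 12 mm along the carrier's x, 24 mm along y, z = 111 to 161 mm. Grip it from above across the 24 mm (fingers closing along y), not lower than this point, so that the fingertips stay above the rail
- hook (a point): roof of the hook's slot (centre), 105 mm above the carrier's origin, 37 mm below tab. The hook is open below: bridge 20 mm wide along y and 6 mm thick above this point; slot 10 mm wide (carrier x -5 to +5 mm), strap in front of it, lip behind it (x 5 to 9 mm), which reaches 17 mm below this point
- shelf_front (a point): middle of the front edge of the carrier's shelf, at x = -80 mm, z = 3 mm of the carrier
- stand: Drying stand, fixed to the bench: foot plate 270 mm wide, 10 mm thick, x -60 to +35 mm, two uprights 16 mm wide at y = +-115 mm, tops at z = 161 mm. z up, y along its rail, -x = front, facing the robot. Origin on the bench below the rail's middle. The rail is a steel bar on edge, its ends up to 65 mm past the uprights, 5 mm thick (x -2.5 to 2.5 mm), 22 mm high, its top edge at z = 160 mm
- rail_top (a point): on the rail's top edge, midway between the uprights, 160 mm above the stand's origin. The rail has one notch, open above, 25 mm wide along y, 10 mm deep. The rail gives in its rubber mounts by 1 mm per 4 N pushed down, and is clamped differently each time: the notch's centre lies up to 35 mm either side of this point along y, not measured: look, or slide the hook along under a light push until it drops in
- stop_mid (a point): nominal middle of the round stop bar (10 mm diameter, along y, 72 mm above the stand's origin). It is clamped differently each time: its true front side lies at stand x -1 to +5 mm, not measured; rubber mounts give 1 mm per 4 N. With the hook seated and its lip drawn forward against the back of the rail, the strap meets the bar when the carrier leans 0.07 to 0.17 rad front down: feel for it
- jar: white plastic jar with a blue screw lid, 54 mm across, 76 mm high, standing between the work places; origin at the centre of its underside; to be left alone
- spare_cast: small loose plaster dental cast, 48x53x27 mm, on the bench behind the jar; origin at the centre of its underside; to be left alone

How it is judged (in metres and radians):
On the way, in this order (a step that is already met when the one before it is completed fails the run):
1. the carrier is lifted well clear of the bench (height (world z) of carrier above 0.03 m), for 0.2 s.
2. the hook sits in the rail's notch (z of hook in the frame of stand between 0.143 and 0.153 m and x of hook in the frame of stand between -0.01 and 0.01 m and y of hook in the frame of stand between -0.05 and 0.05 m and x of shelf_front in the frame of stand below -0.05 m), for 0.2 s.
At the end, for the whole second after the job is handed in: The carrier hangs by its hook alone, cast to the front, released and at rest: the hook's roof is on the notch floor (143 to 153 mm above the stand's origin, within 10 mm of the rail in x), and it leans 0.04 to 0.25 rad front down against the stop bar (all of step 2 and linear speed of carrier below 0.01 m/s and angular speed of carrier below 0.08 rad/s and angle between carrier's own z axis and vertical between 0.04 and 0.25 rad and contact force between carrier and stand above 1 N); the robot touches nothing.
It fails at once if anything presses on the stand (rail and stop bar included) with more than 30 N in all (contact force between stand and anything else above 30 N).
It fails at once if the carrier swings free of the fingers faster than 1.5 rad/s (contact force between carrier and the fingers below 0.05 N and angular speed of carrier above 1.5 rad/s).
It fails at once if the jar is pushed more than 20 mm from its place or tipped (distance of jar from where it was at the start of the episode above 0.02 m or angle between jar's own z axis and vertical above 0.3 rad).
It fails at once if the small cast is pushed more than 20 mm from its place or tipped (distance of spare_cast from where it was at the start of the episode above 0.02 m or angle between spare_cast's own z axis and vertical above 0.3 rad).
It also fails if it takes over 70 s, if anything falls off the work surface, if the arm or the gripper's body presses on something with over 40 N, if the wrist force passes 120 N, or if a joint passes its speed limit or range.

## Working session

There is one attempt and no reset: what is moved stays moved. The work goes in short steps, Python scripts to look and compute and a shell command to move; the robot and the scene stay as the last step left them, time stands still between calls to the robot, and variables do not carry over. Pictures are saved under pics/ and viewed, and the job is handed in when it is done.

```bash
mkdir -p pics; cat > h.py <<'E'
from cell import *
import numpy as np, cv2
from scipy.spatial.transform import Rotation as R
def snap(name,fn):
    o=get_obs(); p,d=read_camera(name)
    cv2.imwrite('pics/'+fn+'.png',cv2.cvtColor(p,cv2.COLOR_RGB2BGR)); np.save('pics/'+fn+'_d.npy',d)
    return o,p,d
def T(o):
    q=o['tool_rot']; M=np.eye(4); M[:3,:3]=R.from_quat([q[1],q[2],q[3],q[0]]).as_matrix(); M[:3,3]=o['eef_pos']; return M
def pix(name,d,u,v,o=None):
    c=get_calibration(name)
    K=np.array([[c['fx'],0,c['cx']],[0,c['fy'],c['cy']],[0,0,1]])
    n=cv2.undistortPoints(np.array([[[u,v]]],float),K,np.array([c['k1'],0,0,0,0.]))[0,0]
    z=d[int(round(v)),int(round(u))]; P=np.array([n[0]*z,n[1]*z,z])
    if 'hand_eye' in c:
        M=T(o)@np.array(c['hand_eye']); return M[:3,:3]@P+M[:3,3]
    Rm=cv2.Rodrigues(np.array(c['rvec'],float))[0]; return Rm.T@(P-np.array(c['tvec']).ravel())
def proj(name,X,o=None):
    c=get_calibration(name)
    if 'hand_eye' in c:
        M=np.linalg.inv(T(o)@np.array(c['hand_eye'])); P=M[:3,:3]@X+M[:3,3]
    else: P=cv2.Rodrigues(np.array(c['rvec'],float))[0]@X+np.array(c['tvec']).ravel()
    a=P[:2]/P[2]; a=a*(1+c['k1']*(a@a)); return a[0]*c['fx']+c['cx'],a[1]*c['fy']+c['cy']
E
python3 - <<'E'
from h import *
o=get_obs(); print(o)
for n in ['top','side','wrist']:
    snap(n,n+'0')
    if n!='wrist':
        for t in ['carrier','tab','hook','shelf_front','stand','rail_top','stop_mid','jar','spare_cast']:
            r=place_of(t,n); print(n,t,[(np.round(x['xyz'],1),round(x['conf'],2)) for x in r[:2]])
E
```

```text
{'t': 0.0, 'joint_positions': array([-1.30758222e+00,  3.00485999e-01,  1.52159082e+00, -2.93444422e-05,
        1.32072707e+00, -6.65958699e-02]), 'qd': array([ 1.89329767e-05,  7.87759866e-04,  3.77767222e-04, -9.94441720e-04,
        5.57114374e-04, -6.86456755e-04]), 'tau': array([ 3.31687406e-03, -5.43500090e+01, -3.61796951e+01,  1.28278493e-04,
        3.99757933e-03,  1.99643054e-06]), 'eef_pos': array([ 178.11332631, -520.32495214,  404.10890161]), 'tool_rot': array([-6.01299589e-04,  9.86433178e-01,  1.64162168e-01, -7.35870151e-05]), 'contact_force': array([-0.32512325,  0.06019096, -0.21434464]), 'moment': array([ 0.00713991, -0.03040844, -0.02592347]), 'width': 85.83077567579004}
top carrier [(array([ 469.5, -197. ,   -4.8]), 0.86), (array([ 470.4, -196. ,  146.3]), 0.62)]
top tab [(array([ 475.4, -194.4,  143.5]), 0.88), (array([ 474.4, -202.4,  106.7]), 0.16)]
top hook [(array([ 474.9, -201.8,  105.3]), 0.88)]
top shelf_front [(array([ 392.4, -198.7,    2.6]), 0.9)]
top stand [(array([487.9, 214. ,   3.3]), 0.81)]
top rail_top [(array([486.9, 213. , 157.8]), 0.66), (array([530.7,  -1.2,   1.4]), 0.31)]
top stop_mid [(array([496. , 214.9,  70.7]), 0.97)]
top jar [(array([ 3.772e+02, -9.100e+00,  2.000e-01]), 0.87)]
top spare_cast [(array([528.1,  -1.9,   0.7]), 0.74)]
side carrier [(array([ 472.1, -198.9,   -1.4]), 0.74)]
side tab [(array([ 469.6, -199.9,  140.3]), 0.62)]
side hook [(array([ 474.4, -199.3,  104.4]), 0.61)]
side shelf_front [(array([ 391.6, -198.1,    2.7]), 0.87)]
side stand [(array([487.1, 211.2,   4.3]), 0.81)]
side rail_top [(array([488.7, 216.8, 157.5]), 0.8)]
side stop_mid [(array([491.8, 216.4,  74.7]), 0.81)]
side jar [(array([378.6,  -8.4,  -0.7]), 0.76)]
side spare_cast [(array([528.9,  -1.8,  -1.5]), 0.7)]
```

View pics/top0.png

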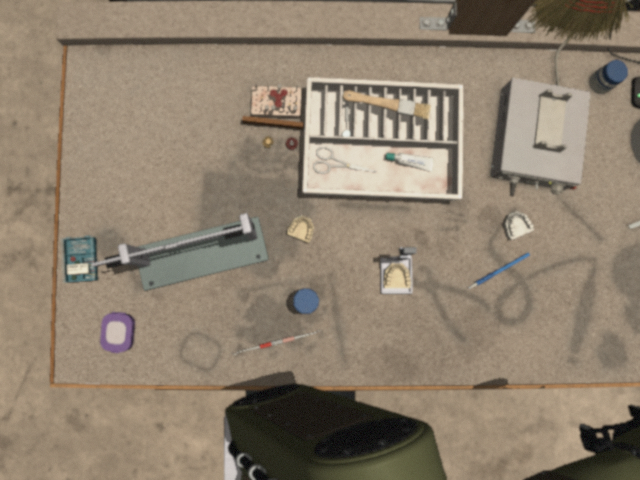

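View pics/side0.png

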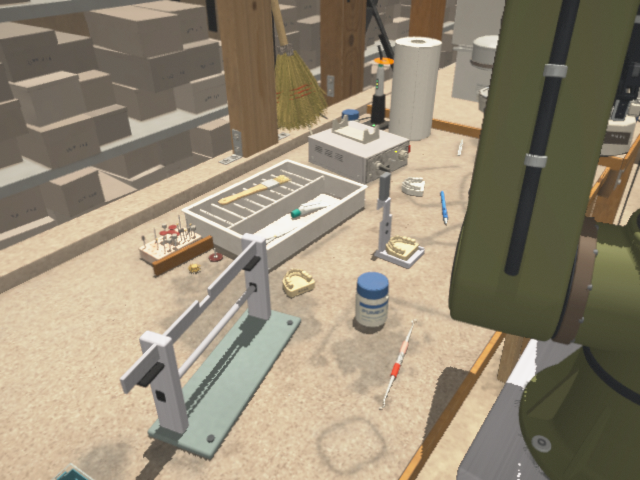

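```bash
python3 - <<'E'
from h import *
import cv2
s=cv2.imread('pics/side0.png'); t=cv2.imread('pics/top0.png')
a=cv2.resize(s[220:440,110:290],None,fx=3.3,fy=2.7,interpolation=cv2.INTER_CUBIC)
cv2.imwrite('pics/z1.png',cv2.resize(s[220:420,110:290],(540,600),interpolation=cv2.INTER_CUBIC))
cv2.imwrite('pics/z2.png',cv2.resize(t[200:300,80:280],(800,400),interpolation=cv2.INTER_CUBIC))
cv2.imwrite('pics/z3.png',cv2.resize(t[235:305,365:430],(557,600),interpolation=cv2.INTER_CUBIC))
E
```

```text
(no output)
```

View pics/z1.png

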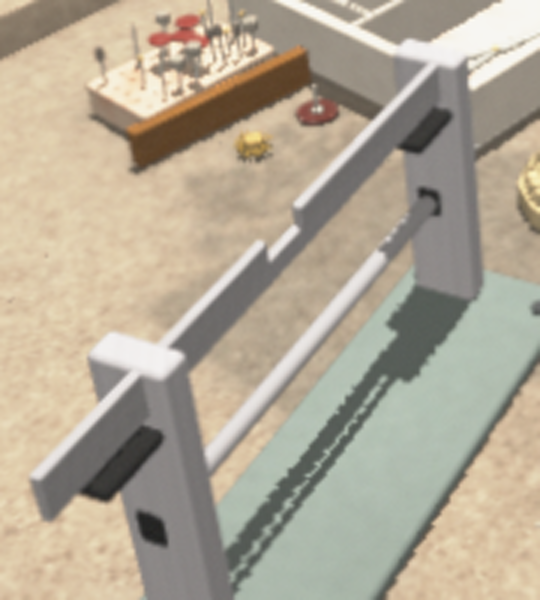

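View pics/z2.png

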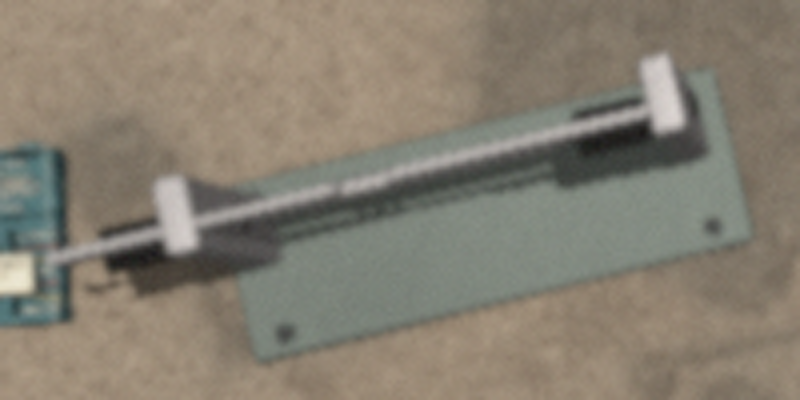

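View pics/z3.png

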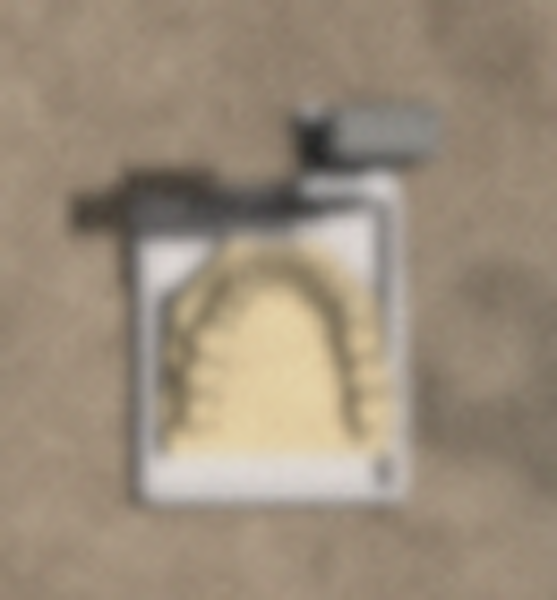

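```bash
cat >> h.py <<'E'
def atz(name,u,v,z0,o=None):
    a=pix(name,np.full((480,640),300.),u,v,o); b=pix(name,np.full((480,640),900.),u,v,o)
    return a+(b-a)*(z0-a[2])/(b[2]-a[2])
E
python3 - <<'E'
from h import *
A=atz('top',80+178/4,200+215/4,161);B=atz('top',80+663/4,200+93/4,161)
print('uprights top',A,B,np.linalg.norm(A-B),np.degrees(np.arctan2(-(A-B)[0],(A-B)[1])),(A+B)/2)
f=lambda x,y:(110+x/3,220+y/3)
A2=atz('side',*f(137,357),161);B2=atz('side',*f(433,52),161)
print('side',A2,B2,np.linalg.norm(A2-B2),(A2+B2)/2,np.degrees(np.arctan2(-(A2-B2)[0],(A2-B2)[1])))
print('notch corners side',atz('side',*f(263,243),160),atz('side',*f(297,205),160))
print('notch floor corners',atz('side',*f(271,258),150),atz('side',*f(297,230),150))
print('notch top',atz('top',80+335/4,200+188/4,160),atz('top',80+385/4,200+180/4,160))
g=lambda x,y:(365+x*65/557,235+y*70/600)
for p in [(142,500),(403,500),(405,185)]: print('shelf',atz('top',*g(*p),6))
for p in [(333,110),(437,108),(437,158),(333,164)]: print('tab',atz('top',*g(*p),161))
E
```

```text
uprights top [462.75813183 322.18635079 161.        ] [519.46977895 100.4841783  161.        ] 228.8406961334047 14.3486377962779 [491.11395539 211.33526454 161.        ]
side [460.48522909 327.40232283 161.        ] [517.53614488 103.22905831 161.        ] 231.3189562421776 [489.01068698 215.31569057 161.        ] 14.278366577136856
notch corners side [474.19796798 253.13695244 160.        ] [481.78344146 227.17486249 160.        ]
notch floor corners [474.34621403 250.26592902 150.        ] [479.36695319 230.98300844 150.        ]
notch top [475.4672708  250.28503649 160.        ] [479.21411563 227.36791347 160.        ]
shelf [ 391.18099801 -170.19345152    6.        ]
shelf [ 391.21144404 -234.41477829    6.        ]
shelf [ 468.42515874 -235.64760353    6.        ]
tab [ 475.44427636 -189.07764673  161.        ]
tab [ 475.95390734 -211.50158909  161.        ]
tab [ 465.2367611  -211.37995102  161.        ]
tab [ 463.8818358  -188.96467775  161.        ]
```

```bash
python3 -m creep '[[[0.035,-0.019,0],[0,0,5],1],[[0.07,-0.038,0],[0,0,10],1],[[0.105,-0.057,0],[0,0,15],1],[[0.14,-0.077,0],[0,0,18.9],1],[[0.175,-0.096,0],[0,0,18.9],1]]' 40
```

```text
t: 1.47
eef_pos: [313.4, -371.2, 404.8]
tool_rot: [0.0, 1.0, -0.003, 0.0]
contact_force: [0.3, -0.6, -0.2]
width: 85.0
```

```bash
python3 -m creep '[[[0.025,-0.028,0],[0,0,0],1],[[0.05,-0.056,0],[0,0,0],1],[[0.075,-0.084,0],[0,0,0],1],[[0.1,-0.112,0],[0,0,0],1],[[0.12,-0.14,0],[0,0,0],1]]' 40
python3 - <<'E'
from h import *
print(np.round(get_calibration('wrist')['hand_eye'],3))
o,p,d=snap('wrist','w1'); print(o['t'],o['eef_pos'])
for t in ['tab','hook','shelf_front','carrier']:
    print(t,[(np.round(x['xyz'],1),round(x['conf'],2)) for x in place_of(t,'wrist')[:2]])
E
```

```text
t: 1.88
eef_pos: [433.8, -231.2, 404.8]
tool_rot: [0.0, 1.0, 0.0, 0.0]
contact_force: [0.2, -0.8, -0.5]
width: 85.4
[[ 1.0000e-03 -9.4500e-01 -3.2700e-01  8.4876e+01]
 [ 1.0000e+00  1.0000e-03  0.0000e+00 -2.2200e-01]
 [ 0.0000e+00 -3.2700e-01  9.4500e-01  3.0395e+01]
 [ 0.0000e+00  0.0000e+00  0.0000e+00  1.0000e+00]]
1.8833 [ 433.80029273 -231.16009788  404.84467517]
tab [(array([ 474. , -202. ,  143.6]), 0.97)]
hook [(array([ 469.2, -198.6,  104.6]), 0.7)]
shelf_front [(array([ 389.1, -197.7,    1.2]), 0.66)]
carrier [(array([ 471.9, -199.8,   -1.7]), 0.66), (array([533.8,   0.9,   2.1]), 0.6)]
```

View pics/w1.png

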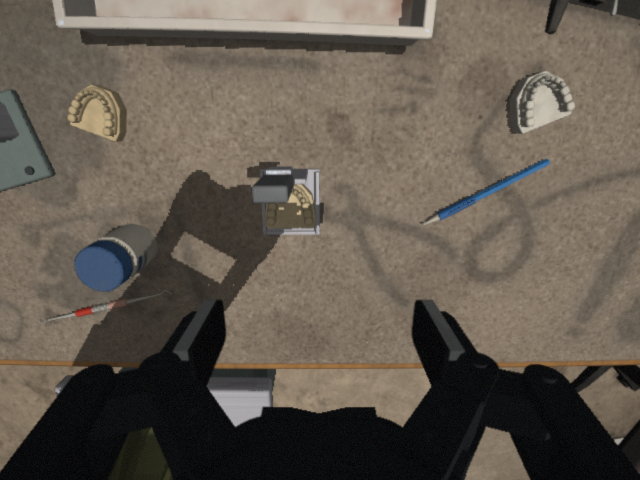

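```bash
python3 - <<'E'
import cv2
s=cv2.imread('pics/w1.png'); cv2.imwrite('pics/w1z.png',cv2.resize(s[155:245,235:335],(660,594),interpolation=cv2.INTER_CUBIC))
E
```

```text
(no output)
```

View pics/w1z.png

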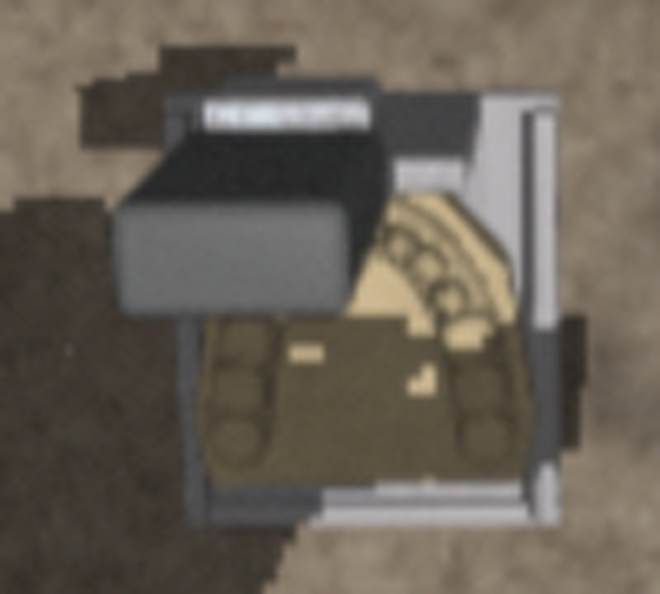

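```bash
python3 - <<'E'
from h import *
o=get_obs(); d=np.load('pics/w1_d.npy')
g=lambda x,y:(235+x/6.6,155+y/6.6)
P=[atz('wrist',*g(*p),161,o) for p in [(118,205),(348,203),(350,313),(118,313)]]
print(np.round(P,1),np.mean(P,0)); print(pix('wrist',d,*g(235,260),o))
for p in [(192,523),(560,523),(560,97),(170,97)]: print(np.round(atz('wrist',*g(*p),6,o),1))
E
```

```text
[[ 476.4 -190.3  161. ]
 [ 476.6 -213.   161. ]
 [ 465.6 -212.9  161. ]
 [ 465.6 -189.7  161. ]] [ 471.04523431 -201.46496223  161.        ]
[ 471.20499646 -201.79861645  162.23736068]
[ 389.6 -169.1    6. ]
[ 389.6 -234.7    6. ]
[ 464.9 -234.5    6. ]
[ 464.9 -169.3    6. ]
```

```bash
python3 -m creep '[[[0.025,-0.02,0],[0,0,0],1],[[0.037,-0.0298,0],[0,0,0],1],[[0.0372,-0.0298,0.04],[0,0,0],1],[[0.0372,-0.0298,0.08],[0,0,0],1],[[0.0372,-0.0298,0.107],[0,0,0],1]]' 80
python3 -m creep '[[[0,0,0.0],[0,0,0],1],[[0,0,0.0],[0,0,0],1]]'
```

```text
t: 2.55
eef_pos: [468.7, -203.8, 294.8]
tool_rot: [-0.0, 1.0, -0.001, -0.001]
contact_force: [0.2, -0.5, -0.6]
width: 85.1
t: 2.72
eef_pos: [469.5, -204.0, 297.7]
tool_rot: [-0.0, 1.0, -0.001, -0.001]
contact_force: [-0.3, -0.6, 0.3]
width: 85.5
```

```bash
python3 - <<'E'
from h import *
o,p,d=snap('wrist','w2'); print(o['t'],o['eef_pos'])
snap('side','s2')
E
```

```text
2.7167 [ 469.4707154  -204.04894132  297.69345648]
```

View pics/w2.png

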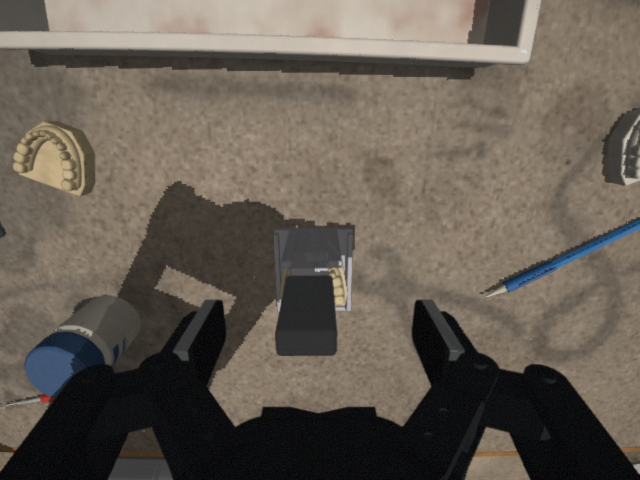

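```bash
python3 -m creep '[[[0.0015,-0.0026,0],[0,0,0],1],[[0.0015,-0.0026,0],[0,0,0],1],[[0.0015,-0.0026,0],[0,0,0],1]]'
python3 -m creep '[[[0,0,0],[0,0,0],0.5],[[0,0,0],[0,0,0],0.4],[[0,0,0],[0,0,0],0.3],[[0,0,0],[0,0,0],0.2],[[0,0,0],[0,0,0],0.1]]' 80
python3 -m creep '[[[0,0,0],[0,0,0],0.1],[[0,0,0],[0,0,0],0.1],[[0,0,0],[0,0,0],0.1],[[0,0,0],[0,0,0],0.1],[[0,0,0],[0,0,0],0.1]]' 80
```

```text
t: 3.07
eef_pos: [471.5, -200.4, 298.8]
tool_rot: [0.0, 1.0, 0.0, 0.001]
contact_force: [0.3, -0.2, -0.1]
width: 85.4
t: 3.48
eef_pos: [471.3, -200.5, 297.7]
tool_rot: [-0.0, 1.0, -0.0, -0.0]
contact_force: [-0.1, 0.3, -1.0]
width: 25.3
t: 3.9
eef_pos: [471.4, -200.4, 297.8]
tool_rot: [0.0, 1.0, -0.0, 0.0]
contact_force: [1.9, 1.2, 1.6]
width: 23.2
```

```bash
python3 -m creep '[[[0,0,-0.015],[0,0,0],0],[[0,0,-0.04],[0,0,0],0],[[0,0,-0.07],[0,0,0],0],[[0,0,-0.1],[0,0,0],0],[[0,0,-0.12],[0,0,0],0]]' 80
python3 -m creep '[[[0,0,0],[0,0,0],0],[[0,0,0],[0,0,0],0],[[0,0,0],[0,0,0],0]]' 80
python3 - <<'E'
from h import *
o,p,d=snap('wrist','w3'); print(o['t'],o['eef_pos'],o['contact_force'],o['moment'])
snap('side','s3')
E
```

```text
t: 4.32
eef_pos: [471.1, -200.5, 420.1]
tool_rot: [0.0, 1.0, -0.0, 0.001]
contact_force: [0.1, 0.2, -2.4]
width: 22.6
t: 4.57
eef_pos: [471.1, -200.4, 416.0]
tool_rot: [-0.001, 1.0, -0.0, -0.001]
contact_force: [-0.6, -0.2, -2.9]
width: 22.9
4.5667 [ 471.14418252 -200.44663395  416.02664711] [-0.64920442 -0.22222919 -2.85599361] [-0.07601989 -0.11845602  0.02989443]
```

View pics/s3.png

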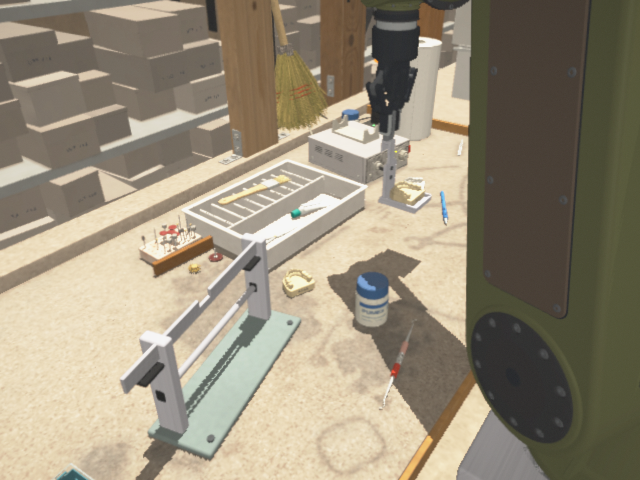

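View pics/w3.png

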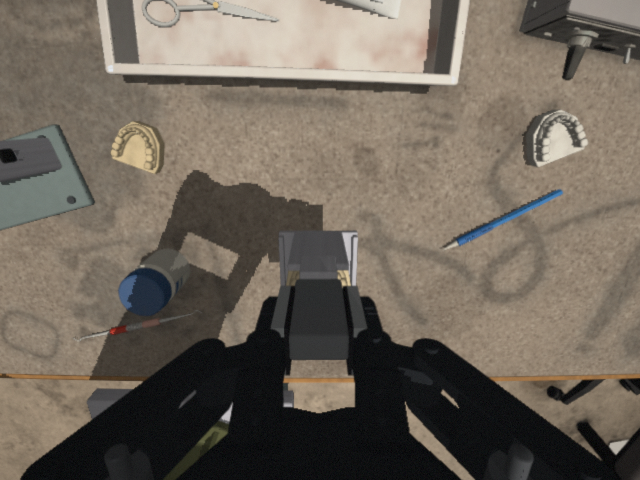

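```bash
python3 -m creep '[[[-0.003,-0.015,0],[0,0,0],0],[[-0.009,-0.045,0],[0,0,0],0],[[-0.016,-0.08,0],[0,0,0],0],[[-0.023,-0.115,0],[0,0,0],0],[[-0.03,-0.15,0],[0,0,0],0]]' 80
python3 -m creep '[[[-0.007,-0.035,0],[0,0,0],0],[[-0.014,-0.07,0],[0,0,0],0],[[-0.021,-0.105,0],[0,0,0],0],[[-0.028,-0.14,0],[0,0,0],0],[[-0.035,-0.175,0],[0,0,0],0]]' 80
python3 -m creep '[[[-0.006,-0.03,0],[0,0,-3],0],[[-0.011,-0.055,0],[0,0,-7],0],[[-0.015,-0.075,0],[0,0,-11],0],[[-0.018,-0.09,0],[0,0,-14.3],0],[[-0.018,-0.09,0],[0,0,-14.3],0]]' 80
python3 -m creep '[[[0,0,0],[0,0,0],0],[[0,0,0],[0,0,0],0],[[0,0,0],[0,0,0],0]]' 80
python3 - <<'E'
from h import *
o,p,d=snap('wrist','w4'); print(o['t'],o['eef_pos'],o['tool_rot'],o['contact_force'],o['moment'],o['joint_positions'])
for t in ['rail_top','stop_mid','hook','tab','shelf_front']:
    print(t,[(np.round(x['xyz'],1),round(x['conf'],2)) for x in place_of(t,'wrist')[:2]])
E
```

```text
t: 5.08
eef_pos: [440.4, -48.7, 416.8]
tool_rot: [-0.0, 1.0, -0.0, -0.001]
contact_force: [1.1, 0.5, -3.2]
width: 22.8
t: 5.5
eef_pos: [405.2, 126.4, 417.1]
tool_rot: [0.0, 1.0, -0.0, -0.0]
contact_force: [1.8, -0.1, -1.8]
width: 22.8
t: 5.92
eef_pos: [387.3, 216.7, 416.8]
tool_rot: [-0.0, 0.992, 0.127, -0.001]
contact_force: [-0.3, -1.1, -2.7]
width: 23.0
t: 6.17
eef_pos: [388.4, 214.0, 417.5]
tool_rot: [0.0, 0.992, 0.124, -0.0]
contact_force: [0.1, -1.1, -2.9]
width: 22.7
6.1667 [388.38870745 213.95102831 417.46299087] [ 1.24180304e-04  9.92341752e-01  1.23522448e-01 -1.89268391e-04] [ 0.08142261 -1.14103354 -2.88103763] [-1.40918439e-05 -1.14493178e-01  6.14773926e-02] [ 4.20895714e-01  4.84276171e-02  1.78585669e+00 -1.31195484e-04
  1.30774300e+00  1.74404870e+00]
rail_top [(array([486.2, 216. , 160.1]), 0.77)]
stop_mid [(array([492.7, 211.1,  73. ]), 0.91), (array([389.5, 217.4, 224.4]), 0.17)]
hook [(array([389.9, 213.2, 222.5]), 0.65), (array([488.7, 214.1, 162.1]), 0.25)]
tab [(array([389.2, 213. , 262.2]), 0.69)]
shelf_front []
```

View pics/w4.png

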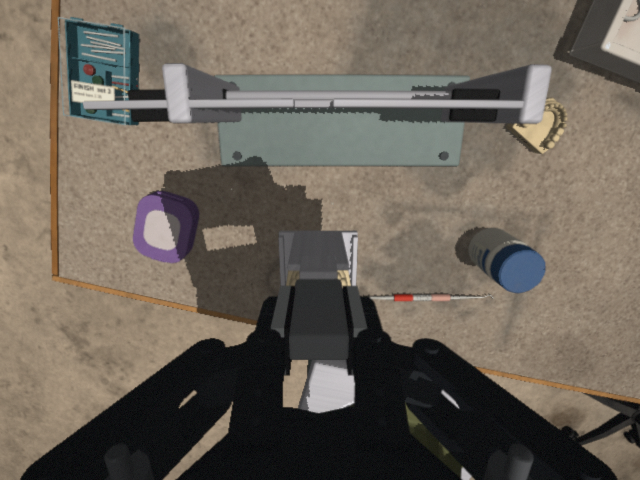

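```bash
python3 - <<'E'
import cv2
s=cv2.imread('pics/w4.png'); cv2.imwrite('pics/w4z.png',cv2.resize(s[80:125,265:365],(800,360),interpolation=cv2.INTER_CUBIC))
cv2.imwrite('pics/w4y.png',cv2.resize(s[55:135,155:560],(790,320),interpolation=cv2.INTER_CUBIC))
E
```

```text
(no output)
```

View pics/w4z.png

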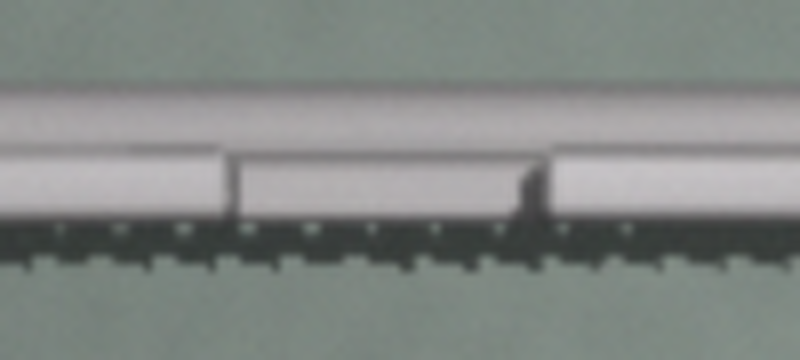

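View pics/w4y.png

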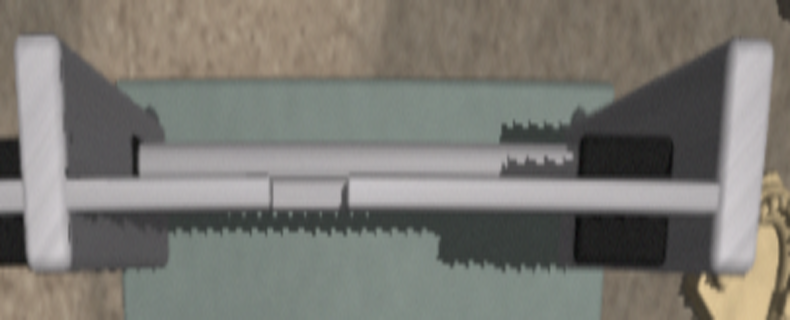

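```bash
python3 - <<'E'
from h import *
o=get_obs(); M=T(o); X=M[:3,0];Y=M[:3,1]
print('toolx',X,'tooly',Y)
L=atz('wrist',193.4,103.75,160,o);Rr=atz('wrist',519,103.5,160,o)
a=atz('wrist',293.1,103,160,o);b=atz('wrist',333.75,103,160,o)
print(L,Rr,'yaw',np.degrees(np.arctan2((Rr-L)[0],-(Rr-L)[1])), a,b,np.linalg.norm(a-b))
c=(a+b)/2; rel=c-o['eef_pos']; print('notch',c,'tool rel',rel@X,rel@Y)
U1=atz('wrist',155+42/1.951,55+150/4,161,o);U2=atz('wrist',155+745/1.951,55+155/4,161,o); print('upr',U1,U2,np.linalg.norm(U1-U2),(U1+U2)/2)
# rail width check
print(atz('wrist',313,99.1,160,o),atz('wrist',313,106.9,160,o))
# stop bar z: center v
for v in [80+90/8,80+150/8]: print('stop edge',atz('wrist',300,v,72,o))
d=np.load('pics/w4_d.npy')
for uv in [(250,103),(400,103),(319,300)]: print('depth',pix('wrist',d,*uv,o))
# tab top in this picture
for uv in [(291,335),(347,335)]: print('tabtopfront?',(atz('wrist',*uv,281,o)-o['eef_pos'])@np.c_[X,Y])
E
```

```text
toolx [9.69219460e-01 2.46198362e-01 6.74686641e-05] tooly [ 2.46198362e-01 -9.69219463e-01  7.51925874e-06]
[460.6427601  315.70905456 160.        ] [513.26209899 112.0527754  160.        ] yaw 14.486878610733479 [476.60738597 253.4890885  160.        ] [483.0263763  228.24970761 160.        ] 26.042845169250374
notch [479.81688114 240.86939806 160.        ] tool rel 95.11135617161398 -3.2859175622839434
upr [464.81816557 326.77667136 161.        ] [521.55529859 103.79492005 161.        ] 230.08686116211743 [493.18673208 215.28579571 161.        ]
[482.0112895  241.69633509 160.        ] [477.4563704 240.5600159 160.       ]
stop edge [489.85284307 256.84604163  72.        ]
stop edge [483.83752694 255.42020312  72.        ]
depth [469.87127728 280.17414414 160.707249  ]
depth [493.53546021 187.34142205 161.25402373]
depth [395.57738259 215.83761434 254.7151401 ]
tabtopfront? [  7.50674804 -10.45479451]
tabtopfront? [ 7.52033774 10.8411778 ]
```

```bash
python3 - <<'E'
import cv2
s=cv2.imread('pics/w4.png'); cv2.imwrite('pics/w4t.png',cv2.resize(s[225:365,270:370]*1.0,(500,700)[::1],interpolation=cv2.INTER_CUBIC).clip(0,255)[:600] if False else cv2.convertScaleAbs(cv2.resize(s[270:370,270:370],(600,600),interpolation=cv2.INTER_CUBIC),alpha=2))
E
```

```text
(no output)
```

View pics/w4t.png

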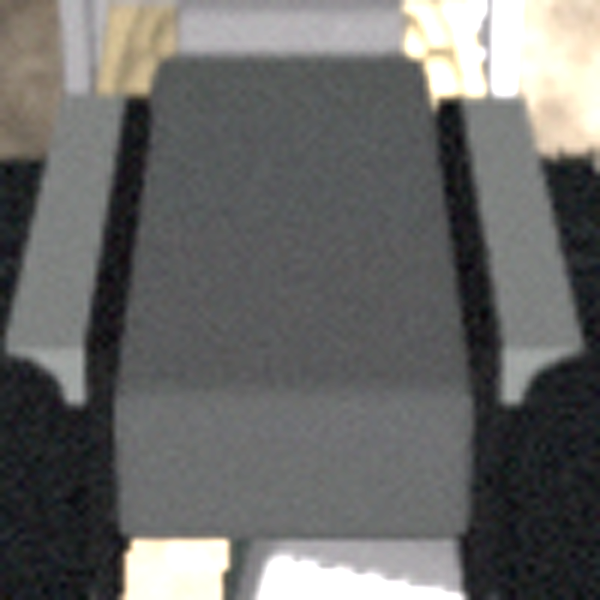

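```bash
python3 - <<'E'
from h import *
o=get_obs(); M=T(o); X=M[:3,0];Y=M[:3,1]
for p in [(115,390),(472,390),(468,537),(120,537)]:
    print((atz('wrist',270+p[0]/6,270+p[1]/6,o['eef_pos'][2]-297.8+161,o)-o['eef_pos'])@np.c_[X,Y])
# tab bottom back edge z=111
for p in [(158,58),(418,58)]:
    print((atz('wrist',270+p[0]/6,270+p[1]/6,o['eef_pos'][2]-297.8+111,o)-o['eef_pos'])@np.c_[X,Y])
E
```

```text
[  7.43579753 -11.16224039]
[ 7.45037763 11.48566452]
[-4.00142121 11.5925009 ]
[ -4.01581877 -11.17660152]
[  5.49657433 -11.60322786]
[ 5.51197163 11.11054531]
```

```bash
python3 -m creep '[[[0.015,-0.001,0],[0,0,0],0],[[0.04,-0.002,0],[0,0,0],0],[[0.065,-0.0033,0],[0,0,0],0],[[0.085,-0.0033,0],[0,0,0],0],[[0.095,-0.0033,0],[0,0,-0.2],0]]' 80
python3 -m creep '[[[0,0,0],[0,0,0],0],[[0,0,0],[0,0,0],0],[[0,0,0.01],[0,0,0],0],[[0,0,0.025],[0,0,0],0],[[0,0,0.03],[0,0,0],0]]' 80
python3 -m creep '[[[0,0,0],[0,0,0],0],[[0,0,0],[0,0,0],0],[[0,0,0],[0,0,0],0],[[0,0,0],[0,0,0],0]]' 80
python3 - <<'E'
from h import *
o,p,d=snap('side','s5'); print(o['t'],o['eef_pos'],o['tool_rot'],o['contact_force'],o['moment'])
s=cv2.imread('pics/s5.png'); cv2.imwrite('pics/s5z.png',cv2.resize(s[150:350,110:310],(600,600),interpolation=cv2.INTER_CUBIC))
snap('wrist','w5');snap('top','t5')
for t in ['hook','tab','shelf_front']:
  for c in ['side','top']:
    print(t,c,[(np.round(x['xyz'],1),round(x['conf'],2)) for x in place_of(t,c)[:2]])
M=T(o);c=np.array([479.8,240.9,160])-o['eef_pos'];print('notch rel tool',c@M[:3,:3])
E
```

```text
t: 6.88
eef_pos: [481.3, 241.4, 417.2]
tool_rot: [0.0, 0.992, 0.126, -0.0]
contact_force: [-3.7, -0.7, -3.6]
width: 23.0
t: 7.3
eef_pos: [478.7, 241.0, 385.6]
tool_rot: [0.0, 0.992, 0.126, -0.001]
contact_force: [0.4, -0.4, -2.7]
width: 23.0
t: 7.63
eef_pos: [479.5, 241.2, 388.4]
tool_rot: [-0.0, 0.992, 0.126, 0.001]
contact_force: [0.1, 0.3, -2.9]
width: 22.7
7.6333 [479.5380084  241.1979009  388.44821868] [-1.53503619e-04  9.92006606e-01  1.26184291e-01  6.29056599e-04] [ 0.06010897  0.2652134  -2.90308455] [-0.0150988  -0.09589737 -0.03738853]
hook side [(array([483.7, 238.1, 196.5]), 0.64)]
hook top [(array([481.4, 239.1, 195.3]), 0.84)]
tab side [(array([478.3, 238.2, 232.5]), 0.72)]
tab top []
shelf_front side [(array([400.8, 221.2,  96.3]), 0.8), (array([490.4, 216.3, 161.7]), 0.74)]
shelf_front top [(array([403.3, 222.3,  91. ]), 0.76)]
notch rel tool [-1.14897811e-01  3.87311781e-01  2.28448206e+02]
```

View pics/s5z.png

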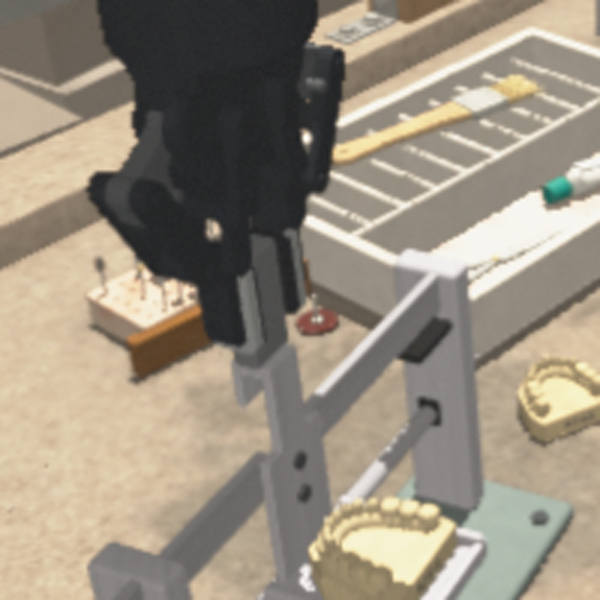

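View pics/w5.png

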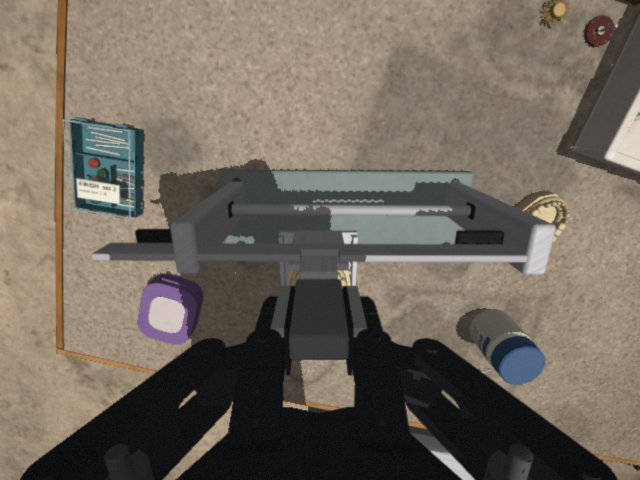

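```bash
python3 - <<'E'
from h import *
o=get_obs();M=T(o)
s=cv2.imread('pics/w5.png'); cv2.imwrite('pics/w5z.png',cv2.convertScaleAbs(cv2.resize(s[220:310,260:380],(800,600),interpolation=cv2.INTER_CUBIC),alpha=1.8))
# predicted projections
def C(x,y,z): 
    return o['eef_pos']+M[:3,:3]@np.array([x,-y,297.8-z])
for nm,P in dict(lipb1=(9,10,88),lipb2=(9,-10,88),lipf1=(5,10,88),bridge_back=(9,10,111),strapf=(-10,10,105)).items():
    u,v=proj('side',C(*P)); print(nm,'side zoom',(u-110)*3,(v-150)*3, 'wrist',proj('wrist',C(*P),o), )
yv=np.array([-np.sin(np.radians(14.4)),np.cos(np.radians(14.4)),0]); xv=np.array([yv[1],-yv[0],0])
for off in [-60,60]:
  for dx in (-2.5,2.5):
    P=np.array([479.8,240.9,160])+off*yv+dx*xv; print('rail',off,dx,proj('wrist',P,o))
E
```

```text
lipb1 side zoom 238.18947967634813 408.47622556353656 wrist (np.float64(301.39919353950285), np.float64(256.37452964288775))
lipb2 side zoom 265.56647020298607 381.3963600761673 wrist (np.float64(335.5294392674182), np.float64(256.395460585629))
lipf1 side zoom 246.45923788255774 410.65025465502873 wrist (np.float64(301.50996728737226), np.float64(262.6306736157699))
bridge_back side zoom 230.4767403692409 363.16907647952746 wrist (np.float64(299.26219699276425), np.float64(273.620713732309))
strapf side zoom 272.5761868981616 385.3925594251365 wrist (np.float64(300.4870214373666), np.float64(299.765507464355))
rail -60 -2.5 (np.float64(411.29056915506106), np.float64(261.90481173883))
rail -60 2.5 (np.float64(412.0257433368114), np.float64(254.7931795863321))
rail 60 -2.5 (np.float64(226.6102536293566), np.float64(261.50674948699935))
rail 60 2.5 (np.float64(225.91943148750195), np.float64(254.38875190633075))
```

View pics/w5z.png

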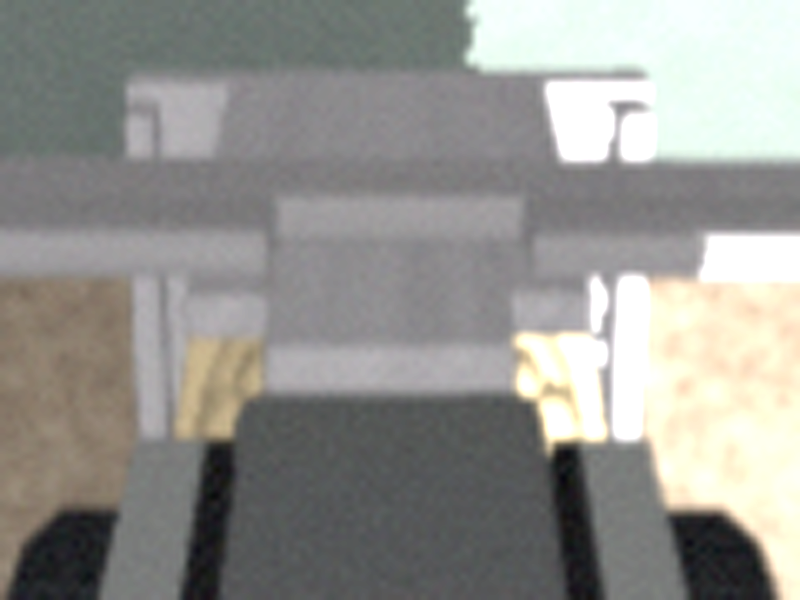

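```bash
python3 -m creep '[[[0,0,0.005],[0,0,0],0],[[0,0,0.012],[0,0,0],0],[[0,0,0.019],[0,0,0],0],[[0,0,0.025],[0,0,0],0],[[0,0,0.028],[0,0,0],0]]' 80
python3 -m creep '[[[0,0,0.002],[0,0,0],0],[[0,0,0.004],[0,0,0],0],[[0,0,0.006],[0,0,0],0],[[0,0,0.007],[0,0,0],0],[[0,0,0.007],[0,0,0],0]]' 80
```

```text
t: 8.5
eef_pos: [479.5, 241.1, 358.2]
tool_rot: [0.0, 0.992, 0.126, -0.001]
contact_force: [-0.5, -0.8, -3.3]
width: 23.0
t: 8.92
eef_pos: [479.6, 241.2, 352.6]
tool_rot: [-0.0, 0.992, 0.126, -0.0]
contact_force: [0.0, 0.4, -3.3]
width: 22.9
```

```bash
python3 -m creep '[[[0,0,0.001],[0,0,0],0],[[0,0,0.002],[0,0,0],0],[[0,0,0.003],[0,0,0],0],[[0,0,0.004],[0,0,0],0],[[0,0,0.005],[0,0,0],0]]' 80
python3 -m creep '[[[0,0,0.001],[0,0,0],0],[[0,0,0.002],[0,0,0],0],[[0,0,0.003],[0,0,0],0],[[0,0,0.003],[0,0,0],0]]' 80
```

```text
t: 9.33
eef_pos: [479.6, 241.2, 347.6]
tool_rot: [-0.0, 0.992, 0.126, 0.0]
contact_force: [0.4, 0.2, -2.9]
width: 22.5
t: 9.67
eef_pos: [479.6, 241.1, 344.6]
tool_rot: [0.0, 0.992, 0.126, 0.0]
contact_force: [0.5, -0.9, -1.5]
width: 23.0
```

```bash
python3 -m creep '[[[0,0,0.0005],[0,0,0],0],[[0,0,0.001],[0,0,0],0],[[0,0,0.001],[0,0,0],0],[[0,0,0.001],[0,0,0],0]]' 80
python3 -m creep '[[[0,0,0.0005],[0,0,0],0],[[0,0,0.001],[0,0,0],0],[[0,0,0.001],[0,0,0],0],[[0,0,0.001],[0,0,0],0]]' 80
```

```text
t: 10.0
eef_pos: [479.6, 241.1, 343.8]
tool_rot: [0.0, 0.992, 0.126, 0.0]
contact_force: [-0.2, -3.4, -1.8]
width: 22.9
t: 10.33
eef_pos: [479.6, 241.2, 342.7]
tool_rot: [0.0, 0.992, 0.126, 0.0]
contact_force: [2.1, -3.7, -0.6]
width: 22.9
```

```bash
python3 -m creep '[[[0,0.0005,0],[0,0,0],0],[[0,0.001,0],[0,0,0],0],[[0,0.001,0],[0,0,0],0],[[0,0.001,0],[0,0,0],0]]' 80
python3 -m creep '[[[0,0,0.0005],[0,0,0],0],[[0,0,0.001],[0,0,0],0],[[0,0,0.001],[0,0,0],0],[[0,0,0.001],[0,0,0],0]]' 80
python3 - <<'E'
from h import *
o,p,d=snap('side','s6'); print(o['contact_force'],o['moment'])
s=cv2.imread('pics/s6.png'); cv2.imwrite('pics/s6z.png',cv2.resize(s[180:360,120:300],(600,600),interpolation=cv2.INTER_CUBIC))
snap('wrist','w6')
s=cv2.imread('pics/w6.png'); cv2.imwrite('pics/w6z.png',cv2.convertScaleAbs(cv2.resize(s[220:310,260:380],(800,600),interpolation=cv2.INTER_CUBIC),alpha=1.8))
E
```

```text
t: 10.67
eef_pos: [479.7, 240.3, 342.6]
tool_rot: [-0.0, 0.992, 0.126, -0.0]
contact_force: [0.5, 0.4, -2.2]
width: 22.9
t: 11.0
eef_pos: [479.8, 240.3, 341.8]
tool_rot: [-0.0, 0.992, 0.126, -0.0]
contact_force: [-1.6, 1.0, 1.3]
width: 22.8
[-1.5916078   1.00446758  1.25669124] [ 0.15031493  0.23319439 -0.09459594]
```

View pics/s6z.png

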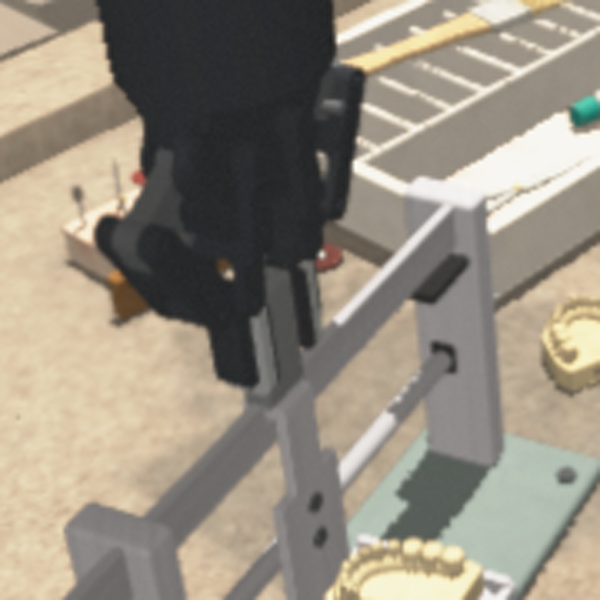

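View pics/w6z.png

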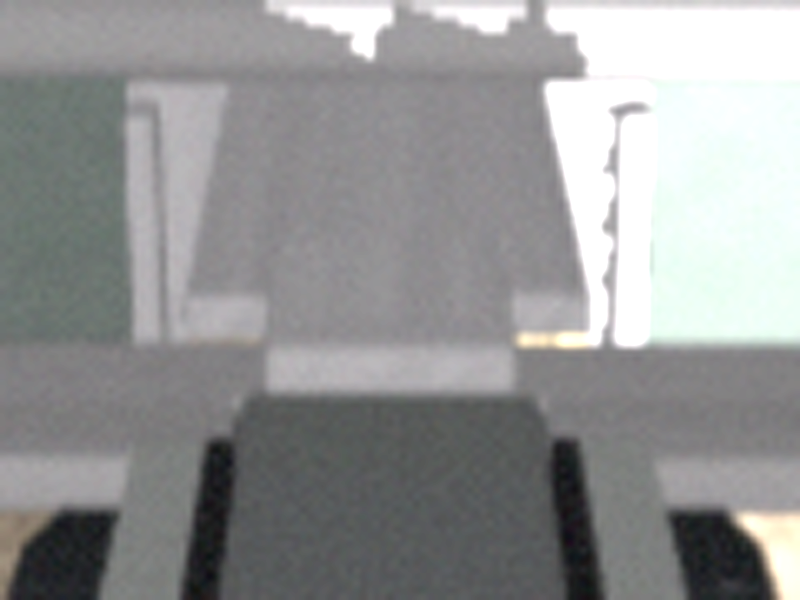

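```bash
python3 -m creep '[[[0,0,-0.0005],[0,0,0],0],[[-0.0005,0,-0.0005],[0,0,0],0],[[-0.001,0,-0.0005],[0,0,0],0],[[-0.0015,0,-0.0005],[0,0,0],0],[[-0.0015,0,-0.0005],[0,0,0],0]]' 80
python3 -m creep '[[[-0.0005,0,0],[0,0,0],0],[[-0.001,0,0],[0,0,0],0],[[-0.001,0,0],[0,0,0],0],[[-0.001,0,0],[0,0,0],0]]' 80
```

```text
t: 11.52
eef_pos: [478.4, 239.8, 342.2]
tool_rot: [0.0, 0.992, 0.126, 0.0]
contact_force: [0.9, -0.1, -1.4]
width: 22.8
t: 11.85
eef_pos: [477.4, 239.6, 342.2]
tool_rot: [0.0, 0.992, 0.126, -0.0]
contact_force: [0.7, 0.1, -1.8]
width: 22.8
```

```bash
python3 -m creep '[[[-0.002,0,0],[0,0.6,0],0],[[-0.004,0,0],[0,1.2,0],0],[[-0.0061,0,0.0001],[0,1.8,0],0],[[-0.0081,0,0.0002],[0,2.4,0],0],[[-0.0101,0,0.0003],[0,3,0],0]]' 80
python3 -m creep '[[[0,0,0],[0,0,0],0],[[0,0,0],[0,0,0],0]]' 80
```

```text
t: 12.27
eef_pos: [467.4, 237.0, 341.9]
tool_rot: [-0.003, 0.992, 0.126, 0.027]
contact_force: [0.9, -0.9, -1.1]
width: 22.9
t: 12.43
eef_pos: [467.5, 237.1, 341.9]
tool_rot: [-0.003, 0.992, 0.126, 0.026]
contact_force: [0.4, -0.0, -2.0]
width: 22.9
```

```bash
cat > f.py <<'E'
from h import *
o=get_obs();M=T(o);f=M[:3,:3].T@o['contact_force'];m=M[:3,:3].T@o['moment']
print('tool F',np.round(f,2),'M',np.round(m,3),'lean',np.round(np.arccos(-M[2,2]),3),'hookpt',np.round(M[:3,:3]@[0,0,192.8]+M[:3,3],1))
E
python3 f.py
python3 -m creep '[[[-0.0017,0,0],[0,0.5,0],0],[[-0.0034,0,0],[0,1,0],0],[[-0.0034,0,0],[0,1,0],0],[[-0.0034,0,0],[0,1,0],0]]' 80; python3 f.py
python3 -m creep '[[[-0.0017,0,0],[0,0.5,0],0],[[-0.0034,0,0],[0,1,0],0],[[-0.0034,0,0],[0,1,0],0],[[-0.0034,0,0],[0,1,0],0]]' 80; python3 f.py
```

```text
tool F [0.29 0.11 2.02] M [-0.087  0.051  0.035] lean 0.052 hookpt [477.3 239.6 149.4]
t: 12.77
eef_pos: [464.3, 236.2, 341.8]
tool_rot: [-0.004, 0.991, 0.126, 0.035]
contact_force: [0.0, -0.6, -1.0]
width: 22.9
tool F [-0.19  0.55  1.03] M [-0.041  0.037  0.016] lean 0.07 hookpt [477.3 239.6 149.4]
t: 13.1
eef_pos: [461.0, 235.4, 341.5]
tool_rot: [-0.006, 0.991, 0.126, 0.043]
contact_force: [0.7, -0.3, -1.6]
width: 22.8
tool F [0.43 0.48 1.68] M [-0.066 -0.002  0.028] lean 0.088 hookpt [477.3 239.6 149.5]
```

```bash
python3 -m creep '[[[-0.0017,0,0],[0,0.5,0],0],[[-0.0034,0,0],[0,1,0],0],[[-0.0034,0,0],[0,1,0],0],[[-0.0034,0,0],[0,1,0],0]]' 80; python3 f.py
python3 -m creep '[[[-0.0017,0,0],[0,0.5,0],0],[[-0.0017,0,0],[0,0.5,0],0],[[-0.0017,0,0],[0,0.5,0],0]]' 80; python3 f.py
```

```text
t: 13.43
eef_pos: [457.7, 234.5, 341.2]
tool_rot: [-0.007, 0.991, 0.126, 0.052]
contact_force: [0.4, -0.3, -1.4]
width: 22.8
tool F [0.16 0.35 1.39] M [-0.001  0.027  0.012] lean 0.105 hookpt [477.3 239.6 149.5]
t: 13.68
eef_pos: [456.1, 234.1, 341.0]
tool_rot: [-0.007, 0.99, 0.126, 0.056]
contact_force: [0.1, -0.4, -1.4]
width: 22.9
tool F [-0.19  0.41  1.4 ] M [-0.011  0.026 -0.012] lean 0.114 hookpt [477.3 239.6 149.5]
```

```bash
for i in 1; do :; done
python3 -m creep '[[[-0.0017,0,0],[0,0.5,0],0],[[-0.0017,0,0],[0,0.5,0],0],[[-0.0017,0,0],[0,0.5,0],0]]' 80; python3 f.py
python3 -m creep '[[[-0.0017,0,0],[0,0.5,0],0],[[-0.0017,0,0],[0,0.5,0],0],[[-0.0017,0,0],[0,0.5,0],0]]' 80; python3 f.py
python3 -m creep '[[[-0.0017,0,0],[0,0.5,0],0],[[-0.0017,0,0],[0,0.5,0],0],[[-0.0017,0,0],[0,0.5,0],0]]' 80; python3 f.py
```

```text
t: 13.93
eef_pos: [454.5, 233.7, 340.8]
tool_rot: [-0.008, 0.99, 0.126, 0.061]
contact_force: [0.2, 0.9, -2.0]
width: 22.9
tool F [ 0.18 -0.85  2.08] M [-0.004  0.078 -0.007] lean 0.122 hookpt [477.2 239.6 149.5]
t: 14.18
eef_pos: [452.8, 233.2, 340.6]
tool_rot: [-0.008, 0.99, 0.126, 0.065]
contact_force: [-0.3, 0.3, -2.9]
width: 22.7
tool F [-0.6  -0.33  2.87] M [ 0.009 -0.045 -0.014] lean 0.131 hookpt [477.2 239.5 149.5]
t: 14.43
eef_pos: [451.2, 232.8, 340.4]
tool_rot: [-0.009, 0.99, 0.126, 0.069]
contact_force: [0.8, -0.2, -3.2]
width: 23.2
tool F [0.3  0.37 3.27] M [-0.062 -0.071 -0.011] lean 0.14 hookpt [477.1 239.5 149.4]
```

```bash

python3 -m creep '[[[0,0,0.0008],[0,0,0],0],[[0,0,0.0008],[0,0,0],0],[[0,0,0.0008],[0,0,0],0]]' 80; python3 f.py
python3 -m creep '[[[-0.0017,0,0],[0,0.5,0],0],[[-0.0017,0,0],[0,0.5,0],0],[[-0.0017,0,0],[0,0.5,0],0]]' 80; python3 f.py
python3 -m creep '[[[-0.0017,0,0],[0,0.5,0],0],[[-0.0017,0,0],[0,0.5,0],0],[[-0.0017,0,0],[0,0.5,0],0]]' 80; python3 f.py
```

```text
t: 14.68
eef_pos: [451.3, 232.9, 339.7]
tool_rot: [-0.009, 0.99, 0.126, 0.069]
contact_force: [-1.8, -0.7, 0.3]
width: 22.7
tool F [-1.88  0.26 -0.58] M [-0.028 -0.332 -0.003] lean 0.14 hookpt [477.3 239.6 148.7]
t: 14.93
eef_pos: [449.6, 232.4, 339.4]
tool_rot: [-0.009, 0.989, 0.126, 0.074]
contact_force: [-1.3, -0.5, 0.4]
width: 22.9
tool F [-1.28  0.2  -0.56] M [ 0.01  -0.387  0.026] lean 0.149 hookpt [477.3 239.6 148.7]
t: 15.18
eef_pos: [448.0, 232.0, 339.1]
tool_rot: [-0.01, 0.989, 0.126, 0.078]
contact_force: [-1.4, 0.0, -0.0]
width: 22.8
tool F [-1.3  -0.38 -0.18] M [ 0.033 -0.568  0.035] lean 0.157 hookpt [477.2 239.6 148.6]
```

```bash
python3 - <<'E'
from h import *
o,p,d=snap('side','s7')
s=cv2.imread('pics/s7.png'); cv2.imwrite('pics/s7z.png',cv2.resize(s[180:360,120:300],(600,600),interpolation=cv2.INTER_CUBIC))
E
```

```text
(no output)
```

View pics/s7z.png

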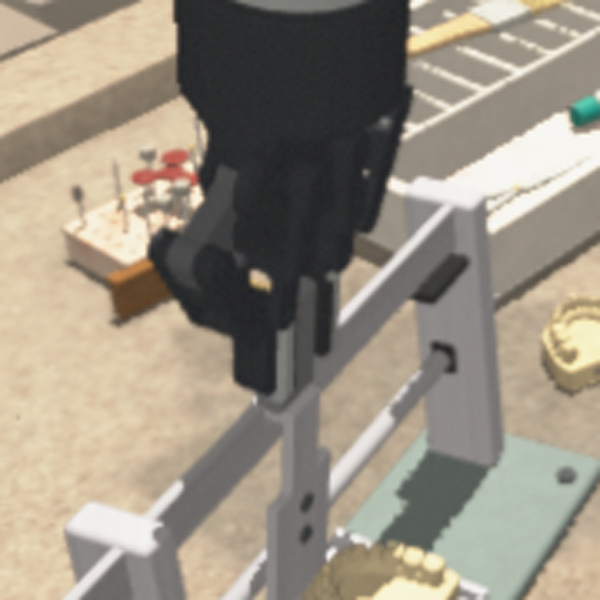

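```bash

python3 -m creep '[[[0,0,0],[0,0,0],0],[[0,0,0],[0,0,0],0],[[0,0,0],[0,0,0],0]]' 20; python3 f.py
python3 -m creep '[[[0,0,0],[0,0,0],0.28],[[0,0,0],[0,0,0],0.3],[[0,0,0],[0,0,0],0.35],[[0,0,0],[0,0,0],0.4],[[0,0,0],[0,0,0],0.5]]'; python3 f.py
```

```text
t: 15.48
eef_pos: [448.1, 232.0, 339.1]
tool_rot: [-0.01, 0.989, 0.126, 0.078]
contact_force: [-2.6, -0.3, 0.2]
width: 22.7
tool F [-2.53 -0.31 -0.6 ] M [-0.038 -0.667  0.046] lean 0.157 hookpt [477.3 239.6 148.7]
t: 15.9
eef_pos: [448.1, 232.0, 339.1]
tool_rot: [-0.01, 0.989, 0.126, 0.078]
contact_force: [0.0, -0.3, 0.3]
width: 42.3
tool F [ 0.02  0.31 -0.35] M [-0.053 -0.082  0.07 ] lean 0.157 hookpt [477.4 239.6 148.7]
```

```bash

python3 -m creep '[[[0,0,0],[0,0,0],0.6],[[0,0,-0.01],[0,0,0],0.6],[[0,0,-0.025],[0,0,0],0.6],[[0,0,-0.045],[0,0,0],0.6],[[0,0,-0.07],[0,0,0],0.6]]'
python3 -m creep '[[[0,0,-0.03],[0,0,0],0.6],[[0,0,-0.06],[0,0,0],0.6],[[-0.02,0,-0.09],[0,0,0],0.6],[[-0.05,0,-0.09],[0,0,0],0.6],[[-0.08,0,-0.09],[0,0,0],0.6]]'
python3 -m creep '[[[0,0,0],[0,0,0],0.6],[[0,0,0],[0,0,0],0.6],[[0,0,0],[0,0,0],0.6]]'
python3 - <<'E'
from h import *
o,p,d=snap('side','s8');snap('top','t8');w,_,_=snap('wrist','w8');print(o['t'],o['contact_force'])
P={}
for c in ['side','top','wrist']:
  for t in ['carrier','tab','hook','shelf_front','jar','spare_cast']:
    print(t,c,[(np.round(x['xyz'],1),round(x['conf'],2)) for x in place_of(t,c)[:1]])
s=cv2.imread('pics/s8.png'); cv2.imwrite('pics/s8z.png',cv2.resize(s[180:380,110:310],(600,600),interpolation=cv2.INTER_CUBIC))
E
```

```text
t: 16.32
eef_pos: [437.2, 229.2, 408.9]
tool_rot: [-0.01, 0.989, 0.126, 0.077]
contact_force: [-0.1, -0.3, 0.3]
width: 51.4
t: 16.73
eef_pos: [346.1, 205.5, 486.4]
tool_rot: [-0.01, 0.989, 0.126, 0.079]
contact_force: [0.2, 0.3, -0.1]
width: 51.1
t: 16.98
eef_pos: [347.5, 206.0, 485.4]
tool_rot: [-0.01, 0.989, 0.126, 0.078]
contact_force: [0.9, 0.0, 0.4]
width: 51.3
16.9833 [0.93212487 0.04581337 0.42748778]
carrier side [(array([493.5, 243.7,  42.2]), 0.6)]
tab side [(array([471.8, 239.5, 185.6]), 0.55)]
hook side [(array([480.5, 238.1, 149.8]), 0.94)]
shelf_front side [(array([414. , 221. ,  37.4]), 0.65)]
jar side [(array([377.9,  -8.9,  -1.2]), 0.72)]
spare_cast side [(array([ 5.3e+02, -4.0e-01,  2.0e-01]), 0.57)]
carrier top [(array([490.2, 242.8,  44.6]), 0.77)]
tab top [(array([492.5, 243.7,  45.9]), 0.73)]
hook top [(array([481.2, 240.1, 152.1]), 0.86)]
shelf_front top [(array([414.6, 223.8,  35.5]), 0.95)]
jar top [(array([376.4,  -9. ,  -2.6]), 0.68)]
spare_cast top [(array([ 5.272e+02, -3.300e+00,  5.000e-01]), 0.97)]
carrier wrist [(array([491.4, 241.9,  42. ]), 0.96)]
tab wrist [(array([474.6, 234.3, 182.2]), 0.95)]
hook wrist [(array([474.9, 241.2, 147. ]), 0.9)]
shelf_front wrist [(array([414.1, 226.1,  39. ]), 0.66)]
jar wrist [(array([375. ,  -7. ,   5.6]), 0.86)]
spare_cast wrist [(array([ 5.315e+02, -1.700e+00, -5.000e-01]), 0.83)]
```

View pics/s8z.png

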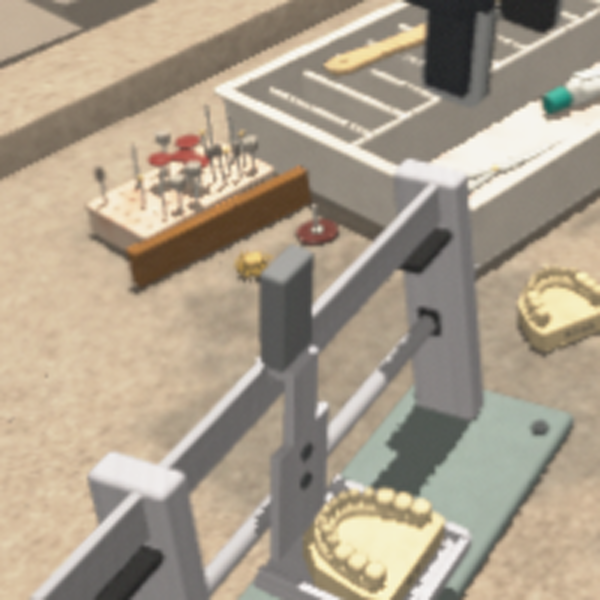

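View pics/w8.png

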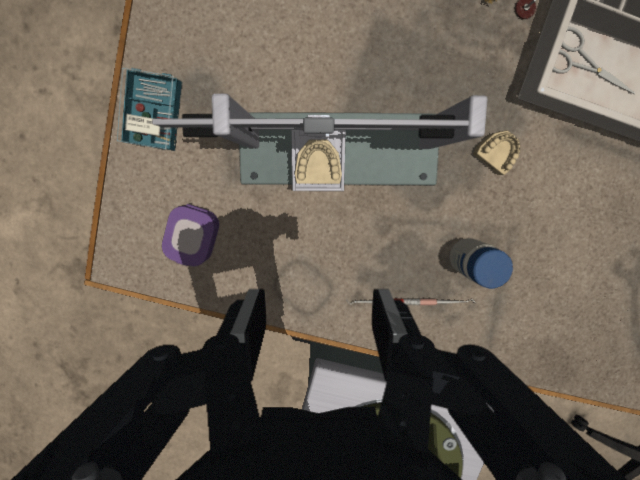

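```bash
python3 -m creep '[[[0,0,0],[0,0,0],0.6],[[0,0,0],[0,0,0],0.6],[[0,0,0],[0,0,0],0.6],[[0,0,0],[0,0,0],0.6],[[0,0,0],[0,0,0],0.6]]'
python3 - <<'E'
from h import *
snap('wrist','w9')
print([(np.round(x['xyz'],1),round(x['conf'],2)) for t in ['carrier','hook','shelf_front'] for x in place_of(t,'wrist')[:1]])
a=cv2.imread('pics/w8.png').astype(int);b=cv2.imread('pics/w9.png').astype(int)
print('diff',np.abs(a-b)[110:200,280:350].mean(),np.abs(a-b)[:,:100].mean())
print(hand_in())
E
```

```text
t: 18.45
eef_pos: [347.4, 206.0, 484.6]
tool_rot: [-0.01, 0.989, 0.126, 0.078]
contact_force: [0.3, 0.2, -0.6]
width: 51.0
[(array([493. , 243. ,  43.6]), 0.88), (array([475.6, 239.7, 146.1]), 0.6), (array([412.6, 223.6,  37.8]), 0.88)]
diff 6.411851851851852 1.4421041666666667
the job is handed in; nothing more can be done
None
```

The carrier is hanging on the drying stand, cast toward the robot, and I handed the job in at about 18.5 s of the 70 s allowed. `hand_in()` gives no verdict, so the result below rests on my own checks.

I gripped the carrier by its tab and lifted it about 118 mm. I found the notch in the wrist picture, about 27 mm to the left of the rail's middle. I lowered the hook into it until it touched the notch floor. I then drew the lip forward and tilted the carrier front down until it met the stop bar at about 0.14 rad. I eased it on to about 0.157 rad, loosened the grip and released it. The contact forces I read at the wrist during this were a few newtons.

What the last checks showed:
- **Hook and lean:** the hook's roof was at about 146 to 152 mm across the three cameras. The carrier's underside was about 43 mm up, and the lean works out at roughly 0.14 to 0.16 rad.
- **Jar and small cast:** they read as unmoved within the networks' error. The jar's wrist reading is the loosest, about 6 mm off in height.
- **Robot:** the gripper is well clear, and the wrist reads no outside force beyond its noise.

Three readings disagreed or were inconclusive:
- **Tab position:** one top-camera reading put the tab at the carrier's foot. The pictures show this is a false detection.
- **Hook position:** the side and top cameras place it about 5 mm further back than the wrist camera does, which is about what their accuracy allows.
- **At rest:** two wrist pictures about 1.3 s apart differ more around the carrier (6.4 grey levels) than in the background (1.4). The carrier's position readings in both agree within 2 mm, so I put it down to edge noise from a sub-millimetre arm shift. I did not confirm that separately.

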